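Bring the vial into the colorimeter's beam and start the reading

TASK

On the small bench colorimeter, push the sprung vial slide inward by the pad on its paddle until it has gone past its stop pin, then let it spring back so that the pin catches it at its middle (measuring) position. Once it is held there, press the read key on the console to the right of the slide all the way down and let it up again. Only push and press: do not pinch or pull the paddle, touch the stop pin or the vial, or disturb the spare vial, the beaker and the timer standing beside the instrument.

Things in the scene. Friction and masses are not known exactly. Their poses are not given: they have to be found in the camera images.
- colorimeter: White bench colorimeter, 197 x 146 x 109 mm, fixed. Origin at worktop height, under the slide's centre line, in the head's front plane. x: along the slide, inward (push direction); y left; z up. Head (a tunnel, display on top): x 0 to +85, y -98 to +48 mm, 109 high. In front, to x -112 mm: open deck 30 mm high, slide between rails (y -42 to +42, 49 high), key console to its right.
- vial_slide (a joint): Travel (m) of the aluminium slide along the colorimeter's +x. 0 out (start); 0.055 middle, held by the stop pin, vial in the head; 0.068 end stop (harmless). A damped spring drives it out (4 N at 0, 7 N at end); a push needs up to 13 N. Beyond about 0.057 the pin drops behind its tooth: push to 0.061 or more, let go, and it returns to 0.055 and stays; less, and it returns to 0.
- push_pad (a point): Centre of the front face of the black ribbed rubber thumb pad (42 wide x 26 high mm) on the slide's upright paddle; faces the colorimeter's -x; moves with the slide; 58.5 mm above the worktop, 106 mm before the origin when out. Stands 5 mm proud of the aluminium paddle plate (50 wide, 5 thick, top at 73 mm): push the pad, not the plate. Space in front is free.
- stop_pin (a joint): Height in m by which the spring-loaded vertical steel stop pin is lifted: 0 down (at rest, or caught behind the tooth), about 0.0105 while riding over the tooth.
- stop_pin_knob (a point): Top of the stop pin's black knob (13 mm across), 87.5 mm above the worktop when the pin is down; 12 mm in front of the head, 27 mm to the left of the slide's centre line. Not to be touched.
- vial_seat (a point): Centre of the floor of the round pocket in the slide (25 mm bore, 8 mm deep) in which the vial stands; moves with the slide; 35 mm above the worktop.
- vial: Round glass sample vial with screw cap, 23 mm across and 44 mm tall, loose in the slide's pocket, 81 mm behind the front face of the pad. Origin at the centre of its underside, z up its axis. Rides with the slide; not to be touched.
- read_key (a joint): Travel in m of the read key, downward: 0 up, 0.004 fully down (4 N); springs back by itself. A reading counts at 0.003.
- read_key_top (a point): Centre of the top of the read key, a square white key 24 x 24 mm in a low black bezel (34 mm square) on the grey console; moves with the key; 53 mm above the worktop when up. 78 mm in front of the head and 72 mm to the right of the slide's centre line. The bezel lies 5 mm lower than the key's top.
- spare_vial: Spare vial like the first (23 x 44 mm), loose on the worktop on the left of the colorimeter. Origin at the centre of its underside.
- beaker: Small glass beaker, 59 x 55 x 67 mm, loose on the worktop on the left of the colorimeter's head. Origin at the centre of its underside.
- timer: White bench timer, 58 x 64 x 18 mm, loose on the worktop on the right of the key console. Origin at the centre of its underside.

How it is judged:
On the way, in this order (a step that is already met when the one before it is completed fails the run):
1. the slide, pushed past the stop pin and let go, has come back and rests on the pin at mid position (value of joint vial_slide between 0.053 and 0.057 m and value of joint stop_pin below 0.002 m and contact force between each of the arm, the fingers and vial_slide below 0.2 N), for 0.2 s.
2. the read key is pressed down (value of joint read_key above 0.003 m), for 0.05 s.
At the end, for the whole second after the job is handed in: The slide rests against the dropped stop pin at its middle position (travel 0.055 m, within 2 mm), the vial stands upright in its pocket (within 4 mm of its seat), and the read key is up again (value of joint vial_slide between 0.053 and 0.057 m and value of joint stop_pin below 0.002 m and value of joint read_key below 0.001 m and distance between vial and vial_seat below 0.004 m and angle between vial's own z axis and vertical below 0.15 rad and linear speed of vial below 0.02 m/s); the robot touches nothing.
It fails at once if the read key is pressed while the slide is not at its middle position (value of joint read_key above 0.002 m and (value of joint vial_slide below 0.052 m or value of joint vial_slide above 0.058 m)).
It fails at once if the paddle is pinched or pulled (its plate, behind and wider than the pad, is loaded by the robot) (contact force between any of the fingers, the arm and paddle_plate above 2 N).
It fails at once if the robot touches the stop pin or the vial (contact force between any of the arm, the fingers and stop_pin above 0.5 N or contact force between any of the arm, the fingers and vial above 0.3 N).
It fails at once if the vial leaves its pocket (distance between vial and vial_seat above 0.008 m).
It fails at once if the spare vial, beaker or timer is disturbed (distance of any of spare_vial, beaker, timer from where it was at the start of the episode above 0.01 m).
It also fails if it takes over 48 s, if anything falls off the work surface, if the arm or the gripper's body presses on something with over 40 N, if the wrist force passes 120 N, or if a joint passes its speed limit or range.

ROBOT

A 6-joint arm with a two-finger parallel gripper is mounted at the origin on a cart in front of the work surface, level with it; the furniture and walls round the work are solid. World frame = base frame: x ahead of the robot, y to its left, z up, the work surface at z = 0. Lengths are in m, angles in rad, forces in N, time in s.
With the tool pointing down it reaches from about 0.375 to 0.9 m from the base axis. Payload 3.1 kg.
Tool frame: the origin (TCP) lies midway between the tips of the shut fingers; the grasp point (between the pads) lies arm.hold_point_z behind it (arm.hold_point_z is the distance from the TCP to the grasp point, in m); z points along the fingers, y is the direction in which the jaws open and shut (so a half turn about z gives the same grasp; the last joint's range is limited). The gripper opens to 85 mm and grips with 20 to 120 N. Pads are 22 mm wide; open, the fingers measure 114 mm over their backs; the gripper's body (76 mm by 85 mm) begins 54 mm behind the grasp point. The pads swing forward as they close: fully open they stand 13 mm farther back than shut.
Start: joints at [1.165, 0.527, 1.433, -0, 1.181, -0.178], TCP at [0.14, 0.609, 0.231] pointing down, gripper open.
Joint ranges: [-3.08, 3.08], [-0.75, 2.2], [0.22, 2.44], [-1.43, 4.57], [0, 2.65], [-2.85, 2.85]. Speed limits (rad/s): [2.79, 2.79, 3.14, 3.14, 3.14, 3.14].

INTERFACE

Orientations are given as a rotation vector (axis times angle).
In Python, from workcell import arm gives the robot as it stands. The module is installed in compiled form; this text tells all that it offers.
- The arm moves only by the tool step_arm, never from a script. Its argument "series" is a list that holds one entry, the list of rows, each a list of 5 numbers: the opening in per cent of the stroke, from 0 (shut) to 100 (fully open), then the shift along the tool's x, y, z in mm, then the turn about the tool's z in rad. In form: [[[hand, dx, dy, dz, spin], ...]]. A call has 1 to 8 rows; each row shifts and turns the pose as measured when the row begins, along the tool's axes as they then stand; what a row does not reach is not made up. A row lasts 1/10 s, in which the tool goes at most 50 mm and 8.59 degrees, less where a joint would pass 70% of its speed; a pose out of reach is approached as far as the arm can. A call with a gripper value outside its range is refused whole. The fingers move at their own pace and stop on an object; the grip force is fixed at half the most. Time passes only in rows, so rows that do not move let the fingers close. It gives the time, the measured TCP pose, the force and the opening at its end, in the units of the state.
- arm.get_state(): the state, without advancing time (a new reading comes with each control period).
- arm.get_image(name): name is "side" or "top"; returns a dict with "frame" (384x512x3 uint8, red, green, blue), "camera_matrix" (3x3 intrinsics, pixels), "distortion" ([k1, k2, p1, p2, k3] as OpenCV has them; the pictures are not rectified), "extrinsics" (4x4, takes a point from camera to world coordinates). Camera axes: x right, y down, z forward; pixel columns grow to the right and rows downward; lengths in m; the calibration is good to about 2 mm. A picture is of the moment at which its call begins. There is no depth.
- arm.finish_job(): hands the job in, once; it reports no verdict.
Trained networks look in a picture, given as the dict that the camera call returned (one of the last four; its "shot" number tells which), for a name from the list of things; names that differ only in an ending like _2 or _b are one class to them, and where a whole thing is asked for, a point or a joint stands for the part that bears it (a point fixed in the world has none). Each returns a list of dicts, best first, with "p" (0 to 1); they miss things now and then, are a little off and sometimes report something else, mostly with a low value. They report only what shows in the picture. A call takes as long as a camera call.
- arm.silhouettes(query, picture): "mask" (384x512 bool, what is visible of it) and "rect" ([left, top, right, bottom] in pixels, round what is visible of it).
The state is a dict: "time": time; "q": joint angles; "joint_velocities": joint speeds; "tau": joint torques, N m; "ee_pos": TCP position; "tool_rot": TCP orientation; "force": force on the tool from outside, world axes, zero at the start; "moment": the same for the moment, N m; "grip_width": finger opening in m.
Only numpy, scipy, OpenCV 4.12 (cv2) and the standard library are available. Lean on these libraries where they do the work, as an engineer would, in place of code of your own. Each camera call takes 0.05 s, during which the arm holds its last target.

## Working session

There is one attempt and no reset: what is moved stays moved. The work goes in short steps, Python scripts to look and compute and a tool call to move; the robot and the scene stay as the last step left them, time stands still between calls to the robot, and variables do not carry over. Pictures are saved under pics/ and viewed, and the job is handed in when it is done.

Besides the shell and the picture viewer there is one more tool, called after "Call:" by a JSON object that holds its "api" and its "payload". step_arm: Moves the arm, as the interface text tells. Its arguments: {"type":"object","properties":{"series":{"type":"array","items":{"type":"array","items":{"type":"array","items":{"type":"number"}}}}},"required":["series"]}

```bash
mkdir -p pics; python3 - <<'E'
from workcell import arm
import cv2,numpy as np
print(arm.get_state(), arm.hold_point_z)
for n in ["side","top"]:
    d=arm.get_image(n)
    cv2.imwrite(f"pics/{n}0.png",d["frame"][:,:,::-1])
    print(n,d["camera_matrix"].tolist(),d["distortion"],np.round(d["extrinsics"],4).tolist())
    for q in ["colorimeter","push_pad","stop_pin_knob","vial","read_key_top","spare_vial","beaker","timer","vial_slide"]:
        r=arm.silhouettes(q,d)
        for e in r[:2]:
            ys,xs=np.nonzero(e["mask"]); print(q,round(e["p"],2),e["rect"],xs.mean().round(1),ys.mean().round(1))
E
```

```text
{'time': 0.0, 'q': array([ 1.16550260e+00,  5.28498999e-01,  1.43388099e+00, -1.26652039e-05,
        1.18139941e+00, -1.78478326e-01]), 'joint_velocities': array([-0.00111606,  0.00135424,  0.00049319,  0.00166913, -0.00144091,
       -0.00119609]), 'tau': array([-1.41800279e-03, -4.42344761e+01, -1.78024542e+01, -4.21409513e-04,
        8.46954121e-03,  9.41255394e-06]), 'ee_pos': array([0.14022576, 0.60834133, 0.23032023]), 'tool_rot': array([-0.35543993, -3.12079688,  0.00329428]), 'force': array([-0.27855128,  0.41164073, -0.66082663]), 'moment': array([-0.00410907,  0.00209535,  0.00235724]), 'grip_width': 0.08540288275531024} 0.0187
side [[488.1739521545502, 0.0, 261.27179806858487], [0.0, 488.1739521545502, 192.64987272012198], [0.0, 0.0, 1.0]] [0.01770231 0.         0.         0.         0.        ] [[-0.8729, -0.3011, 0.384, 0.1938], [-0.4879, 0.5286, -0.6946, 0.5909], [0.0061, -0.7937, -0.6083, 0.6503], [0.0, 0.0, 0.0, 1.0]]
colorimeter 0.95 [210.2, 132.6, 315.7, 217.8] 262.4 175.2
push_pad 0.79 [253.1, 174.1, 309.3, 198.2] 288.5 184.4
stop_pin_knob 0.42 [253.0, 171.0, 262
[... 336 characters left out ...]
487774], [0.0, 396.55259005013176, 190.47252307985073], [0.0, 0.0, 1.0]] [0.04648375 0.         0.         0.         0.        ] [[0.0249, -0.9921, 0.1233, 0.4632], [-0.9997, -0.0245, 0.0049, -0.1044], [-0.0019, -0.1234, -0.9924, 0.9155], [0.0, 0.0, 0.0, 1.0]]
colorimeter 0.83 [249.2, 125.4, 322.7, 230.4] 287.5 176.4
push_pad 0.56 [266.1, 175.0, 295.0, 225.5] 279.9 200.7
push_pad 0.4 [248.8, 125.5, 324.0, 228.5] 287.6 176.4
vial 0.41 [272.7, 180.5, 283.1, 195.5] 277.6 186.1
read_key_top 0.66 [308.8, 201.2, 317.1, 213.2] 313.8 205.1
beaker 0.92 [213.1, 145.1, 239.3, 173.2] 227.7 159.7
timer 0.92 [327.9, 190.1, 362.9, 217.1] 344.4 204.5
vial_slide 0.85 [264.0, 176.9, 297.0, 226.3] 280.5 200.6
```

```bash
python3 - <<'E'
import cv2
a=cv2.imread("pics/side0.png");b=cv2.imread("pics/top0.png")
cv2.imwrite("pics/side0c.png",cv2.resize(a[110:250,180:340],None,fx=5,fy=4.2,interpolation=cv2.INTER_CUBIC)[:588])
cv2.imwrite("pics/top0c.png",cv2.resize(b[115:245,200:373],None,fx=4.6,fy=4.6,interpolation=cv2.INTER_CUBIC))
E
```

```text
(no output)
```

View pics/side0.png

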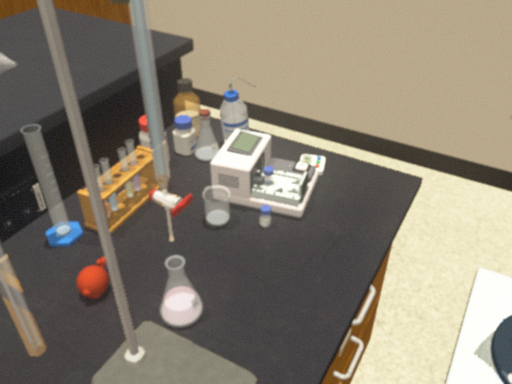

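View pics/top0.png

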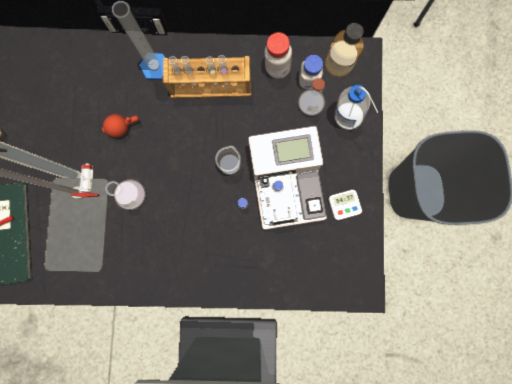

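View pics/side0c.png

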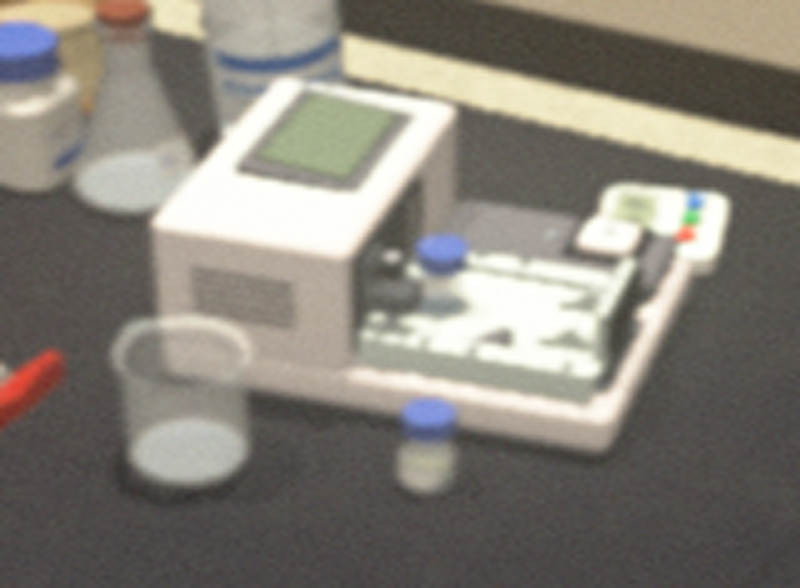

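View pics/top0c.png

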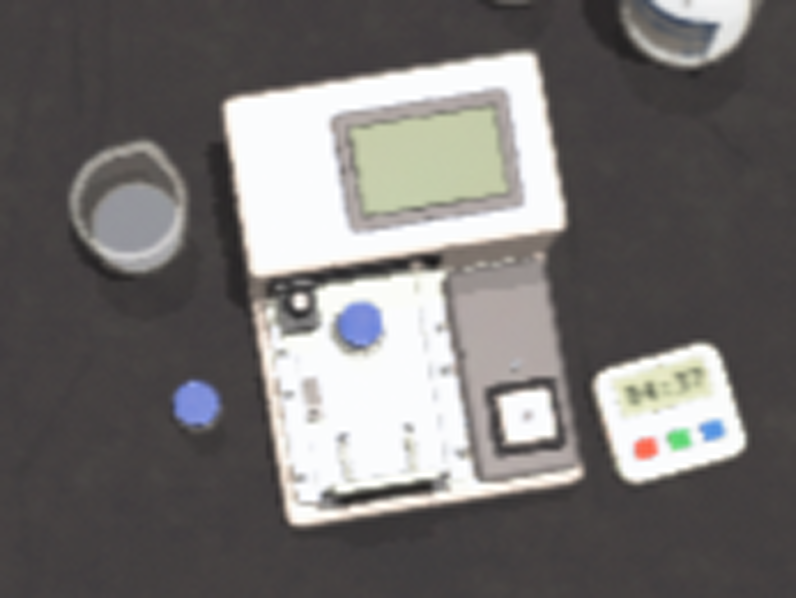

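```bash
cat > h.py <<'E'
import numpy as np,cv2
from scipy.optimize import least_squares
C={"side":([488.1739521545502,261.27179806858487,192.64987272012198],.01770231,[[-0.8729,-0.3011,0.384,0.1938],[-0.4879,0.5286,-0.6946,0.5909],[0.0061,-0.7937,-0.6083,0.6503],[0,0,0,1]]),
"top":([396.55259005013176,257.79948085487774,190.47252307985073],.04648375,[[0.0249,-0.9921,0.1233,0.4632],[-0.9997,-0.0245,0.0049,-0.1044],[-0.0019,-0.1234,-0.9924,0.9155],[0,0,0,1]])}
def KD(n):
    (f,cx,cy),k,E=C[n]; return np.array([[f,0,cx],[0,f,cy],[0,0,1.]]),np.array([k,0,0,0,0.]),np.array(E)
def proj(n,P):
    K,D,E=KD(n); W=np.linalg.inv(E); P=np.atleast_2d(P).astype(float)
    return cv2.projectPoints(P,cv2.Rodrigues(W[:3,:3])[0],W[:3,3],K,D)[0].reshape(-1,2)
def ray(n,uv,z):
    K,D,E=KD(n); u=cv2.undistortPoints(np.array([[uv]],float),K,D)[0,0]
    d=E[:3,:3]@[u[0],u[1],1]; o=E[:3,3]; return o+d*(z-o[2])/d[2]
def w(p,L):
    x,y,t=p; L=np.atleast_2d(L)/1000; c,s=np.cos(t),np.sin(t)
    return np.c_[x+c*L[:,0]-s*L[:,1],y+s*L[:,0]+c*L[:,1],L[:,2]]
E
python3 - <<'E'
from h import *
T=[((85,48,109),(225,100)),((85,-98,109),(537,52)),((0,-98,109),(565,232)),((0,48,109),(258,275)),((-112,48,30),(292,522)),((-112,-98,30),(580,470)),((-78,-72,53),(527,415)),((-25,0,79),(360,322)),((-12,27,87.5),(300,302))]
S=[((0,48,109),(350,255)),((0,-98,109),(455,110)),((85,-98,109),(285,80)),((85,48,109),(155,232)),((-25,0,79),(442,240)),((-78,-72,53),(610,235)),((-112,48,30),(610,425))]
Tp=np.array([(200+a/4.6,115+b/4.6) for _,(a,b) in T]);Sp=np.array([(180+a/5,110+b/4.2) for _,(a,b) in S])
TL=np.array([a for a,_ in T]);SL=np.array([a for a,_ in S])
ft=lambda p:(proj("top",w(p,TL))-Tp).ravel()
fs=lambda p:(proj("side",w(p,SL))-Sp).ravel()
for nm,f in (("top",ft),("side",fs),("both",lambda p:np.r_[ft(p),fs(p)])):
    r=least_squares(f,[.55,-.17,.15]); print(nm,r.x.round(4),np.round(r.fun.reshape(-1,2),1).tolist())
p=r.x
for nm,L in dict(pad=(-106,0,58.5),key=(-78,-72,53),knob=(-12,27,87.5)).items(): print(nm,w(p,L).round(4))
for nm,uv in dict(timer=(344.4,204.5),spare=(242.5,203),beaker=(229,162),basell=(47,270),baseur=(107,180),baselr=(103,270),flask=(128,195),green=(28,300),greenur=(28,185)).items(): print(nm,ray("top",uv,0.02).round(3))
print("side pole foot",ray("side",(135,355),0.0),"flask",ray("side",(182,318),0),"burette tip if z..",[ray("side",(171,240),z).round(3) for z in (.05,.1,.15,.2)])
print("base proj",proj("top",[0,0,0]),proj("top",[.14,.61,.3]), "table edge",ray("top",(200,306),0),ray("top",(383,200),0))
E
```

```text
top [ 0.6039 -0.1398  0.1831] [[-0.9, -1.5], [0.3, -1.9], [1.4, -1.4], [-1.7, 0.3], [-0.9, 1.5], [1.3, 2.5], [0.1, 0.3], [0.4, 0.3], [-0.0, 0.1]]
side [ 0.5994 -0.1268  0.2066] [[0.2, -0.8], [0.5, -2.9], [-2.5, -1.9], [-1.6, -2.9], [1.0, 4.2], [0.2, 1.4], [2.0, 1.3]]
both [ 0.6034 -0.1367  0.1923] [[-2.7, -1.0], [-1.6, -2.0], [-0.1, -1.6], [-3.2, 0.7], [-1.7, 1.8], [0.3, 2.2], [-1.0, 0.2], [-1.0, 0.5], [-1.4, 0.4], [0.6, -4.0], [1.6, -5.3], [-0.9, -4.4], [-0.5, -6.2], [1.5, 1.3], [0.9, -1.0], [1.8, -1.6]]
pad [[ 0.4994 -0.157   0.0585]]
key [[ 0.5406 -0.2223  0.053 ]]
knob [[ 0.5865 -0.1125  0.0875]]
timer [ 0.547 -0.296  0.02 ]
spare [ 0.545 -0.066  0.02 ]
beaker [ 0.639 -0.032  0.02 ]
basell [0.388 0.357 0.02 ]
baseur [0.59  0.243 0.02 ]
baselr [0.39  0.237 0.02 ]
flask [0.557 0.193 0.02 ]
green [0.323 0.391 0.02 ]
greenur [0.574 0.417 0.02 ]
side pole foot [0.57314432 0.29775051 0.        ] flask [0.55251215 0.20685165 0.        ] burette tip if z.. [array([0.645, 0.107, 0.05 ]), array([0.608, 0.147, 0.1  ]), array([0.57 , 0.188, 0.15 ]), array([0.532, 0.228, 0.2  ])]
base proj [[203.4771104  461.50446029]] [[-286.55380893  476.61394359]] table edge [0.31362881 0.02278495 0.        ] [ 0.56192375 -0.38923348  0.        ]
```

```bash
cat > ov.py <<'E'
from h import *
import sys
def overlay(src,n,p,out,x0,x1,y0,y1,s=4.6,slide=0):
    a=cv2.imread(src)[y0:y1,x0:x1]; a=cv2.resize(a,None,fx=s,fy=s,interpolation=cv2.INTER_CUBIC)
    def ln(L,c):
        q=((proj(n,w(p,np.array(L,float)))-[x0-.5,y0-.5])*s).astype(int); cv2.polylines(a,[q.reshape(-1,1,2)],False,c,1)
    def rect(xa,xb,ya,yb,z): return [(xa,ya,z),(xb,ya,z),(xb,yb,z),(xa,yb,z),(xa,ya,z)]
    ln(rect(0,85,-98,48,109),(0,0,255)); ln(rect(-112,85,-98,48,30),(0,160,0)); ln(rect(-112,85,-98,48,0),(255,0,255))
    ln(rect(-90,-66,-84,-60,53),(255,0,0)); ln(rect(-95,-61,-89,-55,48),(0,200,255))
    X=-106+slide
    ln([(X,-21,45.5),(X,21,45.5),(X,21,71.5),(X,-21,71.5),(X,-21,45.5)],(255,128,0))
    t=np.linspace(0,6.3,30); ln(np.c_[X+81+11.5*np.cos(t),11.5*np.sin(t),0*t+79],(0,0,255)); ln(np.c_[-12+6.5*np.cos(t),27+6.5*np.sin(t),0*t+87.5],(0,255,0))
    cv2.imwrite(out,a)
if __name__=="__main__":
    p=[.6039,-.1398,.1831]
    overlay("pics/top0.png","top",p,"pics/ovt.png",200,373,115,245)
    overlay("pics/side0.png","side",p,"pics/ovs.png",180,340,120,245,4.8)
E
python3 ov.py
```

```text
(no output)
```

View pics/ovt.png

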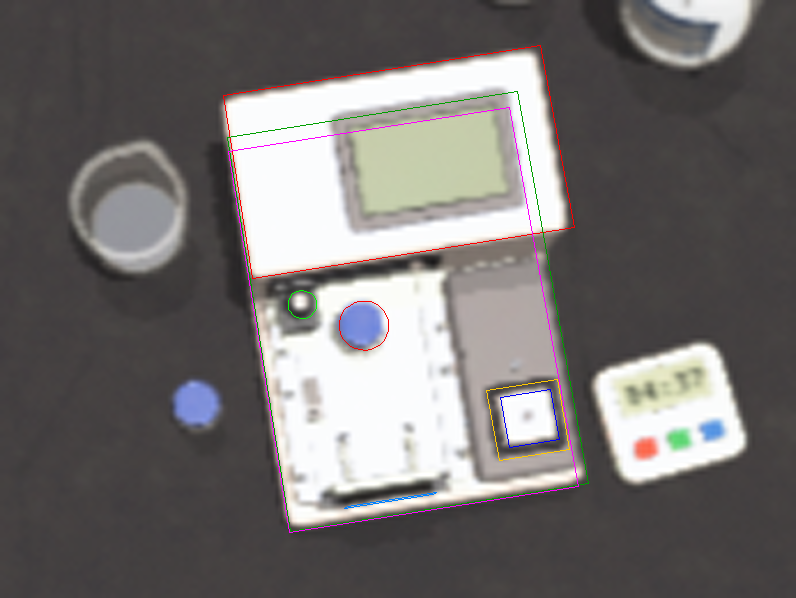

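View pics/ovs.png

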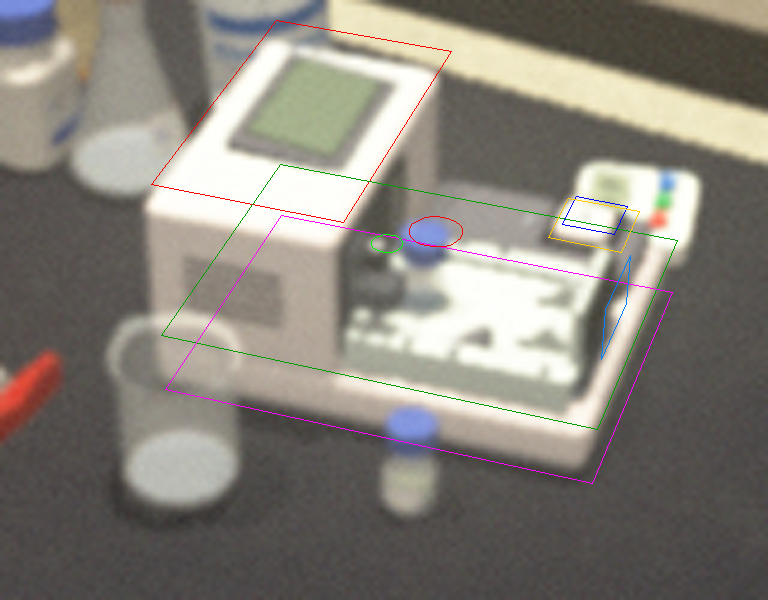

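```bash
python3 - <<'E'
from h import *
TL=np.array([(-78,-72,53),(-25,0,79),(-12,27,87.5)]);Tp=np.array([(200+a/4.6,115+b/4.6) for a,b in [(528,415),(360,323),(300,302)]])-.5
Sp=np.array([(180+a/4.8,120+b/4.8) for a,b in [(590,215),(431,230),(384,241)]])-.5
f=lambda p:np.r_[(proj("top",w(p,TL))-Tp).ravel(),(proj("side",w(p,TL))-Sp).ravel()]
r=least_squares(f,[.6,-.14,.18]);print(r.x.round(4),r.fun.round(1))
g=lambda p:(proj("top",w(p,TL))-Tp).ravel()
p=least_squares(g,[.6,-.14,.18]).x; print(p.round(4))
for P in (r.x,p,[.6039,-.1398,.1831]): print(w(P,[(-106,0,58.5),(-78,-72,53)]).round(4).tolist())
for z in (0,.05,.1,.2,.3):
    a=[ray("top",uv,z) for uv in ((28,300),(28,190),(28,240))]; print(z,np.round(a,3).tolist(),proj("side",np.array(a)).round().tolist())
E
python3 -c "
import cv2
b=cv2.imread('pics/top0.png');cv2.imwrite('pics/topl.png',cv2.resize(b[140:310,0:220],None,fx=3.5,fy=3.5,interpolation=cv2.INTER_CUBIC))"
```

```text
[ 0.6054 -0.1387  0.188 ] [ 0.  -0.1  0.4 -0.2  0.  -0.1  0.1  0.   0.2  0.3 -0.2  0.6]
[ 0.6051 -0.1383  0.1901]
[[0.5013, -0.1585, 0.0585], [0.5423, -0.224, 0.053]]
[[0.501, -0.1583, 0.0585], [0.5421, -0.2237, 0.053]]
[[0.4997, -0.1591, 0.0585], [0.5403, -0.2248, 0.053]]
0 [[0.32, 0.402, 0.0], [0.565, 0.427, 0.0], [0.451, 0.416, 0.0]] [[242.0, 516.0], [74.0, 432.0], [147.0, 469.0]]
0.05 [[0.328, 0.375, 0.05], [0.559, 0.398, 0.05], [0.452, 0.388, 0.05]] [[248.0, 471.0], [86.0, 396.0], [156.0, 429.0]]
0.1 [[0.336, 0.347, 0.1], [0.554, 0.369, 0.1], [0.453, 0.359, 0.1]] [[254.0, 425.0], [97.0, 358.0], [165.0, 387.0]]
0.2 [[0.352, 0.292, 0.2], [0.543, 0.311, 0.2], [0.454, 0.302, 0.2]] [[266.0, 329.0], [122.0, 277.0], [185.0, 300.0]]
0.3 [[0.367, 0.236, 0.3], [0.532, 0.253, 0.3], [0.455, 0.246, 0.3]] [[279.0, 228.0], [149.0, 191.0], [207.0, 207.0]]
```

View pics/topl.png

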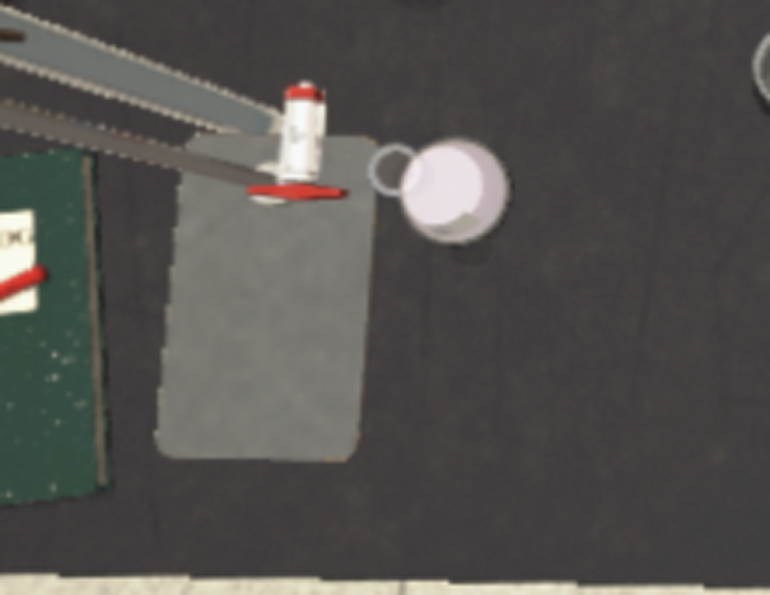

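Call:
{"api": "step_arm", "payload": {"series": [[[0, 0, -45, -5, 0], [0, 0, -45, -5, 0], [0, 0, -45, -5, 0], [0, 0, -45, -5, 0], [0, -42, -16, 0, 0], [0, -42, -16, 0, 0], [0, -42, -16, 0, 0], [0, -42, -16, 0, 0]]]}}

```text
time: 1.8
ee_pos: [0.2474, 0.3277, 0.2507]
tool_rot: [0.335, 3.122, 0.008]
force: [-0.4, 1.5, -0.1]
grip_width: -0.0003
```

Call:
{"api": "step_arm", "payload": {"series": [[[0, -28, -29, 0, 0], [0, -28, -29, 0, 0], [0, -28, -29, 0, 0], [0, -28, -29, 0, 0], [0, -28, -29, 0, 0], [0, -28, -29, 0, 0], [0, -28, -29, 0, 0], [0, -28, -29, 0, 0]]]}}

```text
time: 2.6
ee_pos: [0.4274, 0.0426, 0.2533]
tool_rot: [0.337, 3.11, 0.016]
force: [-0.0, -0.3, -0.2]
grip_width: 0.0002
```

```bash
cat > st.py <<'E'
from workcell import arm
from h import *
from scipy.spatial.transform import Rotation as Ro
P=np.array([.6053,-.1385,.189])
def loc(s):
    R=Ro.from_rotvec(s["tool_rot"]).as_matrix(); e=s["ee_pos"]-np.array([P[0],P[1],0]); c,q=np.cos(P[2]),np.sin(P[2])
    return R,np.array([c*e[0]+q*e[1],-q*e[0]+c*e[1],e[2]])*1000
def show(tgt=None):
    s=arm.get_state(); R,l=loc(s)
    yaw=np.arctan2(R[1,0],R[0,0]); want=P[2]+np.pi
    err=(want-yaw+np.pi)%(2*np.pi)-np.pi
    print("t",round(s["time"],2),"local mm",l.round(1),"spin needed",round(-err,3),"tilt",np.round(R[:,2],3),"F",s["force"].round(1),"q",s["q"].round(2))
    if tgt is not None:
        d=np.array(tgt)-l; c,q=np.cos(P[2]),np.sin(P[2]); dw=np.array([c*d[0]-q*d[1],q*d[0]+c*d[1],d[2]])
        print("tool delta mm",(R.T@dw).round(1))
if __name__=="__main__":
    import sys; a=sys.argv[1:]; show([float(v) for v in a] if a else None)
E
python3 st.py -150 0 200
```

```text
t 2.6 local mm [-140.7  211.3  253.3] spin needed -0.405 tilt [ 0.014  0.009 -1.   ] F [-0.  -0.3 -0.2] q [-0.17  0.22  1.88  0.01  1.02 -1.53]
tool delta mm [ -74.  -198.5   51.8]
```

Call:
{"api": "step_arm", "payload": {"series": [[[0, -15, -40, 10, 0], [0, -15, -40, 10, 0], [0, -15, -40, 10, 0], [0, -15, -40, 10, 0], [0, 0, 0, 0, -0.135], [0, 0, 0, 0, -0.135], [0, 0, 0, 0, -0.135], [0, 0, 0, 0, 0]]]}}

```text
time: 3.4
ee_pos: [0.4598, -0.1432, 0.2129]
tool_rot: [-0.301, 3.1, 0.001]
force: [0.8, 0.0, 0.7]
grip_width: 0.0002
```

```bash
python3 st.py -150 0 150
```

```text
t 3.4 local mm [-143.7   22.7  212.9] spin needed 0.004 tilt [ 0.027  0.003 -1.   ] F [0.8 0.  0.7] q [-0.55  0.35  1.82  0.02  0.95 -2.32]
tool delta mm [  8.1 -22.6  62.8]
```

Call:
{"api": "step_arm", "payload": {"series": [[[0, 4, -12, 30, 0], [0, 4, -11, 30, 0], [0, 0, 0, 0, 0], [0, 0, 0, 0, 0]]]}}

```text
time: 3.8
ee_pos: [0.4603, -0.1681, 0.1536]
tool_rot: [-0.285, 3.096, -0.004]
force: [0.2, -0.5, 0.5]
grip_width: -0.0001
```

```bash
python3 st.py -150 0 54; python3 - <<'E'
from workcell import arm
import cv2
from ov import overlay
for n,c in (("top",(180,353,115,265)),("side",(180,340,90,245))):
    d=arm.get_image(n); cv2.imwrite(f"pics/{n}1.png",d["frame"][:,:,::-1])
    overlay(f"pics/{n}1.png",n,[.6053,-.1385,.189],f"pics/{n}1o.png",*c,3.8)
E
```

```text
t 3.8 local mm [-148.    -1.8  153.6] spin needed -0.005 tilt [ 0.033  0.001 -0.999] F [ 0.2 -0.5  0.5] q [-0.59  0.46  1.87  0.03  0.79 -2.36]
tool delta mm [ 5.2  2.3 99.5]
```

View pics/top1o.png

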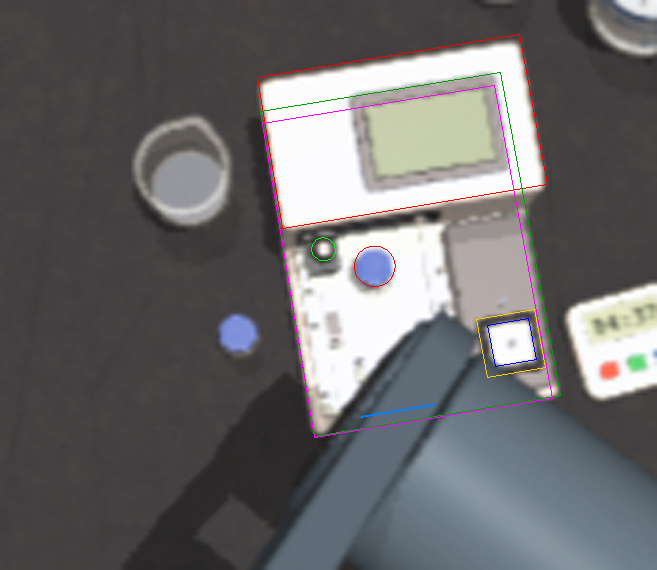

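View pics/side1o.png

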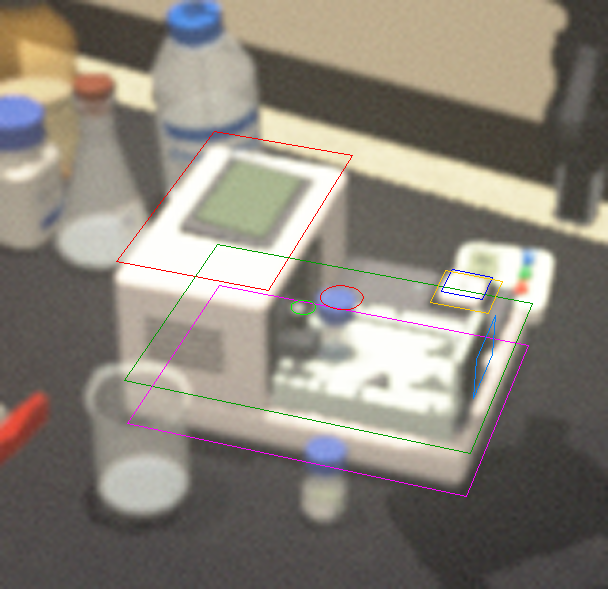

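```bash
python3 - <<'E'
from h import *
q=proj("side",[.4603,-.1681,.1536]);print(q,(q-[180,90])*3.8)
a=cv2.imread("pics/side1.png")[40:190,270:420];cv2.imwrite("pics/tip.png",cv2.resize(a,None,fx=4,fy=4,interpolation=cv2.INTER_CUBIC)); print((q-[270,40])*4)
E
```

```text
[[331.8571895  146.90366865]] [[577.0573201  216.23394088]]
[[247.428758   427.61467461]]
```

View pics/tip.png

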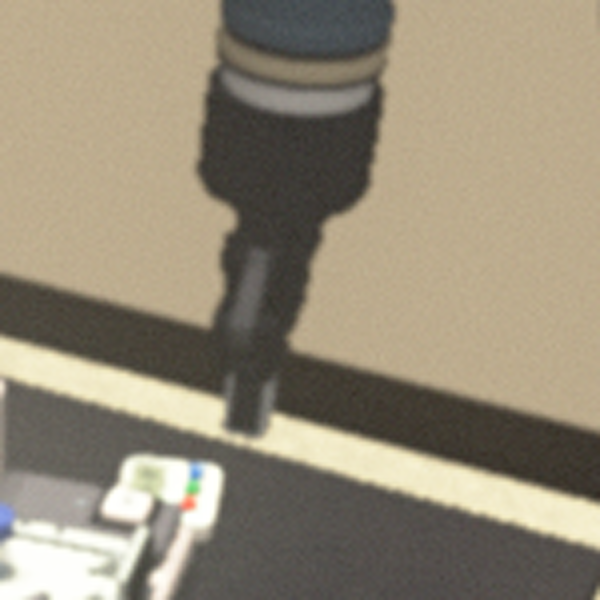

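Call:
{"api": "step_arm", "payload": {"series": [[[0, 1, 0, 20, 0], [0, 1, 1, 20, 0], [0, 1, 1, 20, 0], [0, 1, 0, 20, 0], [0, 1, 0, 18, 0], [0, 0, 0, 0, 0], [0, 0, 0, 0, 0]]]}}

```text
time: 4.6
ee_pos: [0.4671, -0.1681, 0.0637]
tool_rot: [-0.287, 3.077, -0.026]
force: [0.8, -0.7, -0.3]
grip_width: -0.0001
```

```bash
python3 st.py -125 0 53
```

```text
t 4.6 local mm [-141.3   -3.1   63.7] spin needed -0.003 tilt [ 0.053 -0.012 -0.999] F [ 0.8 -0.7 -0.3] q [-0.58  0.63  1.93  0.04  0.53 -2.37]
tool delta mm [-15.7   3.4  11.4]
```

Call:
{"api": "step_arm", "payload": {"series": [[[0, -2, 2, 10, 0], [0, -4, 1, 1, 0], [0, -4, 0, 0, 0], [0, -4, 0, 0, 0], [0, 0, 0, 0, 0]]]}}

```text
time: 5.1
ee_pos: [0.4849, -0.1631, 0.0564]
tool_rot: [-0.287, 3.07, -0.033]
force: [0.4, 0.3, 0.0]
grip_width: -0.0004
```

```bash
python3 st.py -119 0 53
```

```text
t 5.1 local mm [-122.8   -1.6   56.4] spin needed -0.002 tilt [ 0.06  -0.016 -0.998] F [0.4 0.3 0. ] q [-0.55  0.65  1.9   0.03  0.53 -2.34]
tool delta mm [-3.6  1.7  3.6]
```

Call:
{"api": "step_arm", "payload": {"series": [[[0, -2, 1, 3, 0], [0, -2, 0, 0, 0], [0, -2, 0, 0, 0], [0, 0, 0, 0, 0]]]}}

```text
time: 5.5
ee_pos: [0.4912, -0.1608, 0.0537]
tool_rot: [-0.287, 3.07, -0.033]
force: [-0.7, -0.1, 0.1]
grip_width: 0.0002
```

```bash
python3 st.py -54 0 54
```

```text
t 5.5 local mm [-116.3   -0.5   53.7] spin needed -0.002 tilt [ 0.06  -0.016 -0.998] F [-0.7 -0.1  0.1] q [-0.54  0.66  1.89  0.03  0.54 -2.33]
tool delta mm [-62.2   0.7   3.1]
```

Call:
{"api": "step_arm", "payload": {"series": [[[0, -4, 0, 0, 0], [0, -4, 0, 0, 0]]]}}

```text
time: 5.7
ee_pos: [0.4961, -0.1596, 0.0537]
tool_rot: [-0.29, 3.076, -0.032]
force: [-5.4, -4.2, 1.5]
grip_width: -0.0
```

```bash
python3 st.py -54 0 53; python3 - <<'E'
from workcell import arm
import cv2
d=arm.get_image("side"); cv2.imwrite("pics/side2.png",d["frame"][:,:,::-1])
cv2.imwrite("pics/side2c.png",cv2.resize(d["frame"][90:220,230:370,::-1],None,fx=4.5,fy=4.5,interpolation=cv2.INTER_CUBIC))
E
```

```text
t 5.7 local mm [-111.2   -0.2   53.7] spin needed -0.0 tilt [ 0.053 -0.015 -0.998] F [-5.4 -4.2  1.5] q [-0.53  0.67  1.87  0.03  0.55 -2.31]
tool delta mm [-57.1   0.4   3.5]
```

View pics/side2c.png

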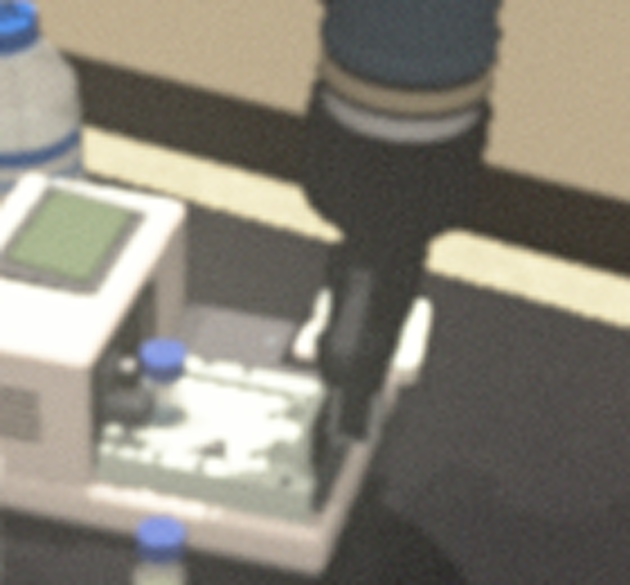

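Call:
{"api": "step_arm", "payload": {"series": [[[0, -6, 0, 0, 0], [0, -6, 0, 0, 0], [0, -6, 0, 0, 0], [0, -6, 0, 0, 0], [0, -6, 0, 0, 0]]]}}

```text
time: 6.25
ee_pos: [0.5163, -0.1557, 0.0539]
tool_rot: [-0.298, 3.097, -0.026]
force: [-6.8, -5.2, 2.9]
grip_width: -0.0002
```

```bash
python3 st.py -50 0 53
```

```text
t 6.25 local mm [-90.7  -0.1  53.9] spin needed 0.003 tilt [ 0.031 -0.014 -0.999] F [-6.8 -5.2  2.9] q [-0.5   0.68  1.81  0.    0.62 -2.27]
tool delta mm [-40.6   0.    2. ]
```

Call:
{"api": "step_arm", "payload": {"series": [[[0, -7, 0, 0, 0], [0, -7, 0, 0, 0], [0, -7, 0, 0, 0], [0, -7, 0, 0, 0], [0, -6, 0, 0, 0]]]}}

```text
time: 6.75
ee_pos: [0.535, -0.1521, 0.0541]
tool_rot: [0.31, -3.123, 0.022]
force: [-8.5, -5.5, 4.3]
grip_width: 0.0003
```

```bash
python3 st.py -50 0 53; python3 - <<'E'
from workcell import arm
import cv2
d=arm.get_image("side"); cv2.imwrite("pics/side3.png",d["frame"][:,:,::-1])
cv2.imwrite("pics/side3c.png",cv2.resize(d["frame"][90:220,230:370,::-1],None,fx=4.5,fy=4.5,interpolation=cv2.INTER_CUBIC))
E
```

```text
t 6.75 local mm [-71.6  -0.1  54.1] spin needed 0.009 tilt [-0.002 -0.014 -1.   ] F [-8.5 -5.5  4.3] q [-0.47  0.7   1.74 -0.02  0.7  -2.22]
tool delta mm [-21.6  -0.1   1. ]
```

View pics/side3c.png

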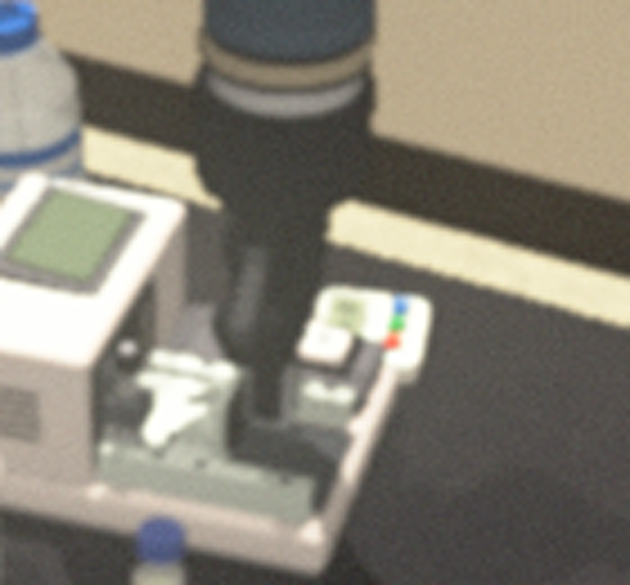

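Call:
{"api": "step_arm", "payload": {"series": [[[0, -7, 0, 0, 0], [0, -7, 0, 0, 0], [0, -7, 0, 0, 0], [0, -7, 0, 0, 0]]]}}

```text
time: 7.2
ee_pos: [0.5513, -0.1486, 0.0541]
tool_rot: [0.313, -3.097, 0.017]
force: [-7.6, -5.4, 6.7]
grip_width: -0.0002
```

```bash
python3 st.py -50 0 53
```

```text
t 7.2 local mm [-55.    0.3  54.1] spin needed 0.012 tilt [-0.028 -0.014 -1.   ] F [-7.6 -5.4  6.7] q [-0.45  0.72  1.68 -0.04  0.76 -2.19]
tool delta mm [-5.  -0.3  0.9]
```

Call:
{"api": "step_arm", "payload": {"series": [[[0, -6, 0, 0, 0], [0, -6, 0, 0, 0]]]}}

```text
time: 7.4
ee_pos: [0.5572, -0.1475, 0.0542]
tool_rot: [0.314, -3.083, 0.016]
force: [-7.9, -5.5, 6.6]
grip_width: -0.0
```

```bash
python3 st.py -46 0 53
```

```text
t 7.4 local mm [-48.9   0.2  54.2] spin needed 0.014 tilt [-0.042 -0.015 -0.999] F [-7.9 -5.5  6.6] q [-0.44  0.73  1.66 -0.04  0.79 -2.18]
tool delta mm [-3.  -0.2  1.1]
```

Call:
{"api": "step_arm", "payload": {"series": [[[0, -5, 0, 0, 0]]]}}

```text
time: 7.5
ee_pos: [0.5571, -0.1474, 0.0543]
tool_rot: [0.317, -3.071, 0.015]
force: [-14.6, -9.6, 10.7]
grip_width: 0.0
```

```bash
python3 st.py -46 0 53; python3 - <<'E'
from workcell import arm
import cv2
from ov import overlay
d=arm.get_image("side"); cv2.imwrite("pics/side4.png",d["frame"][:,:,::-1])
overlay("pics/side4.png","side",[.6053,-.1385,.189],"pics/side4o.png",230,370,90,220,4.5,slide=63)
E
```

```text
t 7.5 local mm [-49.    0.3  54.3] spin needed 0.016 tilt [-0.053 -0.015 -0.998] F [-14.6  -9.6  10.7] q [-0.43  0.73  1.65 -0.05  0.81 -2.17]
tool delta mm [-3.1 -0.4  1.1]
```

View pics/side4o.png

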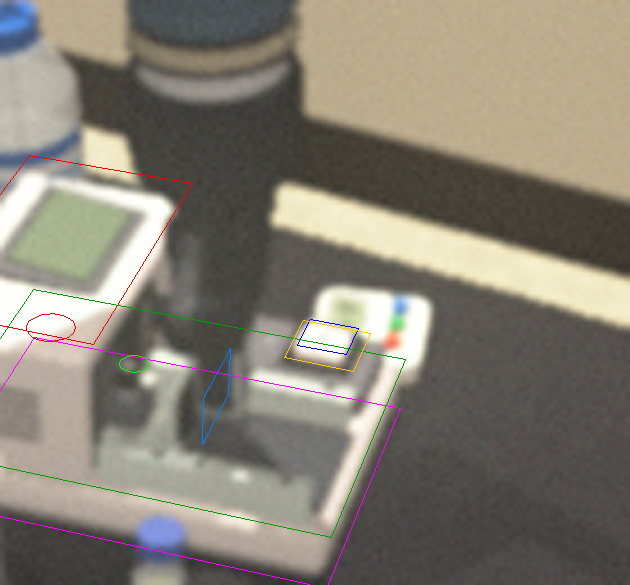

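Call:
{"api": "step_arm", "payload": {"series": [[[0, 4, 0, 0, 0], [0, 5, 0, 0, 0], [0, 6, 0, 0, 0], [0, 8, 0, 0, 0], [0, 10, 0, 0, 0], [0, 10, 0, 0, 0], [0, 0, 0, 0, 0]]]}}

```text
time: 8.25
ee_pos: [0.5107, -0.1566, 0.0568]
tool_rot: [0.315, -3.069, 0.013]
force: [-0.9, -0.3, -0.5]
grip_width: 0.0001
```

```bash
python3 st.py -100 0 53; python3 - <<'E'
from workcell import arm
import cv2
from ov import overlay
d=arm.get_image("side"); cv2.imwrite("pics/side5.png",d["frame"][:,:,::-1])
overlay("pics/side5.png","side",[.6053,-.1385,.189],"pics/side5o.png",230,370,90,220,4.5,slide=55)
E
```

```text
t 8.25 local mm [-96.3  -0.   56.8] spin needed 0.016 tilt [-0.055 -0.014 -0.998] F [-0.9 -0.3 -0.5] q [-0.48  0.69  1.76 -0.06  0.74 -2.22]
tool delta mm [3.5 0.1 4. ]
```

View pics/side5o.png

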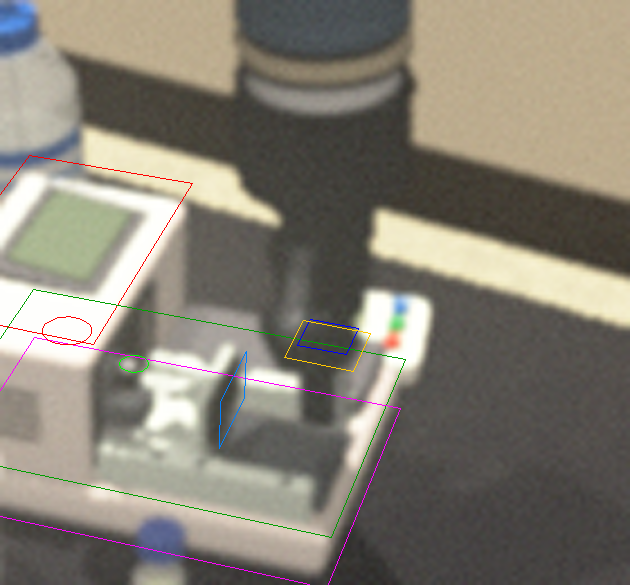

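Call:
{"api": "step_arm", "payload": {"series": [[[0, 0, 0, -20, 0], [0, 0, 0, -20, 0], [0, 0, -25, -5, 0], [0, -6, -25, 0, 0], [0, -6, -22, 0, 0], [0, -6, 0, 0, 0], [0, 0, 0, 0, 0]]]}}

```text
time: 9.0
ee_pos: [0.5499, -0.2245, 0.1035]
tool_rot: [0.317, -3.075, 0.017]
force: [-0.1, 1.0, 0.7]
grip_width: 0.0002
```

```bash
python3 st.py -78 -72 63; python3 - <<'E'
from workcell import arm
import cv2
from ov import overlay
d=arm.get_image("side"); cv2.imwrite("pics/side6.png",d["frame"][:,:,::-1])
overlay("pics/side6.png","side",[.6053,-.1385,.189],"pics/side6o.png",230,370,90,220,4.5,slide=55)
E
```

```text
t 9.0 local mm [-70.6 -74.  103.5] spin needed 0.016 tilt [-0.049 -0.016 -0.999] F [-0.1  1.   0.7] q [-0.56  0.67  1.59 -0.05  0.92 -2.3 ]
tool delta mm [ 5.3  2.4 40.8]
```

View pics/side6o.png

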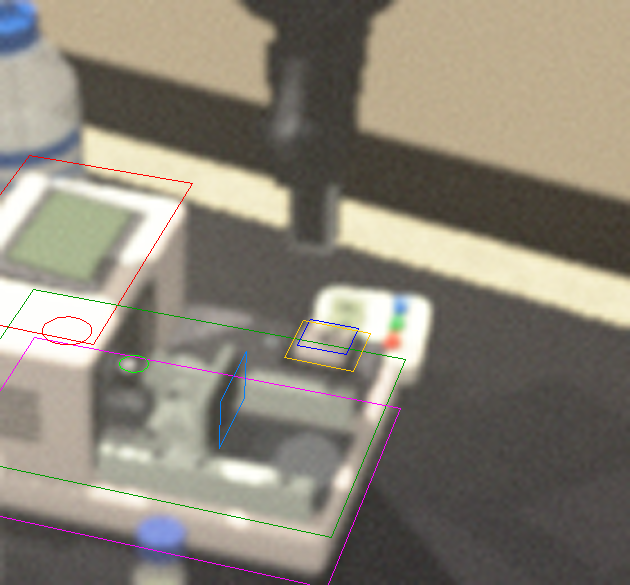

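Call:
{"api": "step_arm", "payload": {"series": [[[0, 2, 1, 15, 0], [0, 2, 1, 15, 0], [0, 1, 0, 8, 0], [0, 0, 0, 0, 0]]]}}

```text
time: 9.45
ee_pos: [0.5404, -0.2196, 0.0647]
tool_rot: [0.323, -3.071, 0.013]
force: [-0.6, 0.2, 0.7]
grip_width: -0.0003
```

```bash
python3 st.py -78 -72 53; python3 - <<'E'
from workcell import arm
import cv2
from ov import overlay
d=arm.get_image("side"); cv2.imwrite("pics/side7.png",d["frame"][:,:,::-1])
overlay("pics/side7.png","side",[.6053,-.1385,.189],"pics/side7o.png",230,370,90,220,4.5,slide=55)
E
```

```text
t 9.45 local mm [-78.9 -67.5  64.7] spin needed 0.02 tilt [-0.052 -0.014 -0.999] F [-0.6  0.2  0.7] q [-0.56  0.72  1.63 -0.05  0.83 -2.3 ]
tool delta mm [-1.5 -4.5 11.6]
```

View pics/side7o.png

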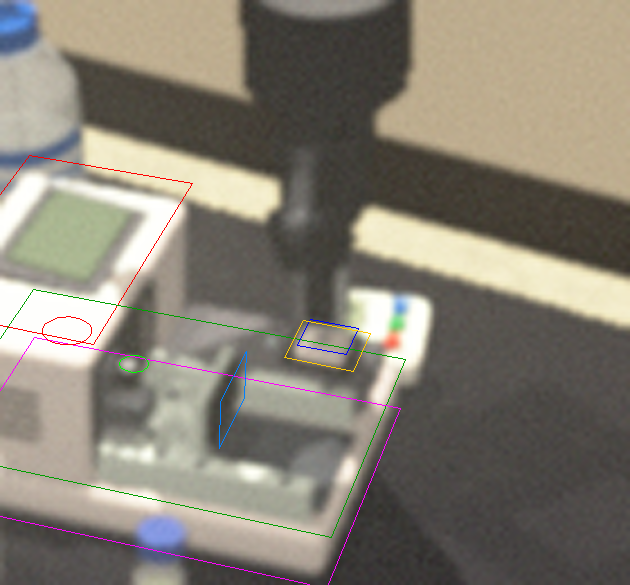

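Call:
{"api": "step_arm", "payload": {"series": [[[0, -1, -3, 3, 0], [0, 0, -2, 4, 0], [0, 0, 0, 0, 0]]]}}

```text
time: 9.8
ee_pos: [0.5436, -0.2248, 0.059]
tool_rot: [0.324, -3.074, 0.017]
force: [-0.2, 0.2, -0.2]
grip_width: -0.0004
```

```bash
python3 st.py -78 -72 53
```

```text
t 9.8 local mm [-76.8 -73.2  59. ] spin needed 0.021 tilt [-0.049 -0.016 -0.999] F [-0.2  0.2 -0.2] q [-0.56  0.73  1.62 -0.05  0.82 -2.3 ]
tool delta mm [0.9 1.2 6. ]
```

Aligned; now press in small rows.

Call:
{"api": "step_arm", "payload": {"series": [[[0, 0, 0, 3, 0], [0, 0, 0, 3, 0], [0, 0, 0, 3, 0]]]}}

```text
time: 10.1
ee_pos: [0.5441, -0.2255, 0.0505]
tool_rot: [0.324, -3.076, 0.018]
force: [0.2, 1.7, 2.7]
grip_width: -0.0
```

```bash
python3 st.py -78 -72 49
```

```text
t 10.1 local mm [-76.5 -74.   50.5] spin needed 0.021 tilt [-0.047 -0.017 -0.999] F [0.2 1.7 2.7] q [-0.56  0.74  1.63 -0.05  0.8  -2.3 ]
tool delta mm [1.4 2.  1.6]
```

Call:
{"api": "step_arm", "payload": {"series": [[[0, 0, 0, 3, 0], [0, 0, 0, 3, 0]]]}}

```text
time: 10.3
ee_pos: [0.5442, -0.2256, 0.0486]
tool_rot: [0.324, -3.076, 0.019]
force: [-5.5, 4.1, 29.7]
grip_width: 0.0
```

```bash
python3 st.py -78 -72 49
```

```text
t 10.3 local mm [-76.4 -74.1  48.6] spin needed 0.021 tilt [-0.047 -0.017 -0.999] F [-5.5  4.1 29.7] q [-0.56  0.75  1.63 -0.06  0.8  -2.3 ]
tool delta mm [ 1.6  2.1 -0.3]
```

Call:
{"api": "step_arm", "payload": {"series": [[[0, 0, 0, 0, 0], [0, 0, 0, -3, 0], [0, 0, 0, -15, 0], [0, 0, 0, -25, 0], [0, 0, 0, -30, 0], [0, 20, 0, -30, 0], [0, 20, 0, 0, 0], [0, 0, 0, 0, 0]]]}}

```text
time: 11.1
ee_pos: [0.5091, -0.2322, 0.1572]
tool_rot: [0.326, -3.075, 0.02]
force: [-0.1, -0.2, 1.0]
grip_width: -0.0003
```

```bash
python3 st.py; python3 - <<'E'
from workcell import arm
import cv2
from ov import overlay
for n,c in (("top",(200,373,115,245)),("side",(200,360,110,235))):
    d=arm.get_image(n); cv2.imwrite(f"pics/{n}8.png",d["frame"][:,:,::-1])
    overlay(f"pics/{n}8.png",n,[.6053,-.1385,.189],f"pics/{n}8o.png",*c,4.5,slide=55)
E
```

```text
t 11.1 local mm [-112.1  -74.   157.2] spin needed 0.022 tilt [-0.048 -0.018 -0.999] F [-0.1 -0.2  1. ] q [-0.6   0.55  1.64 -0.05  0.98 -2.36]
```

View pics/side8o.png

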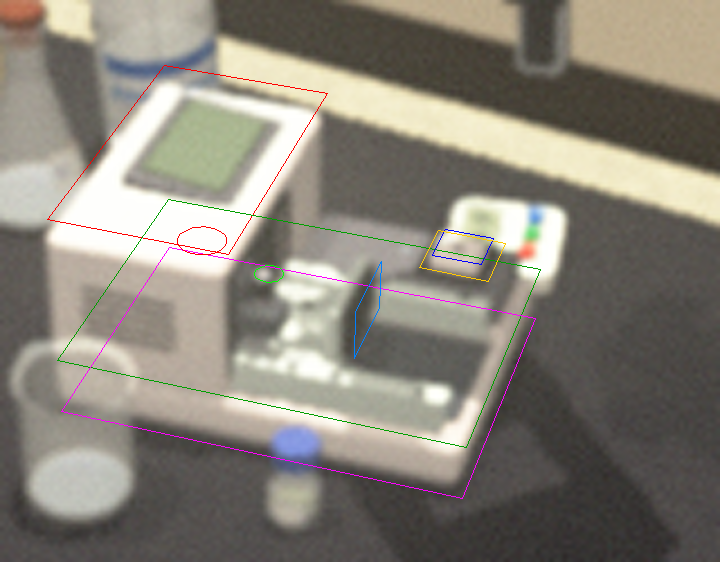

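View pics/top8o.png

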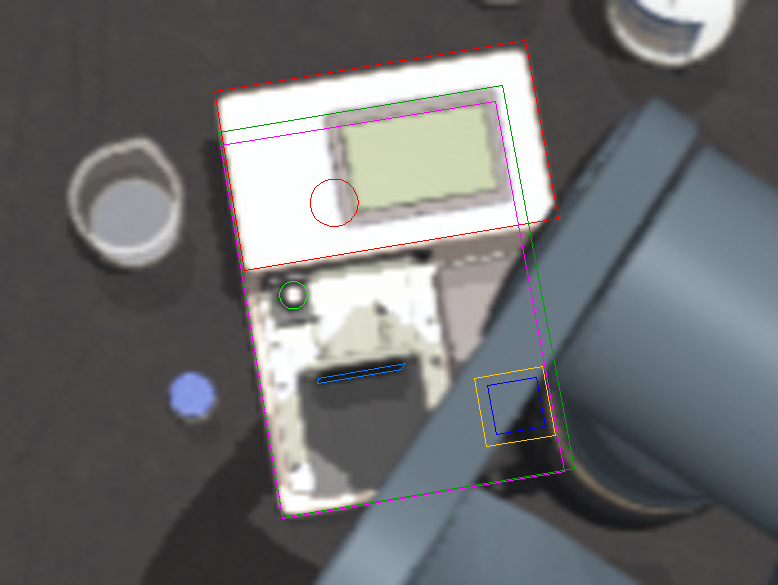

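```bash
python3 -c "
from workcell import arm
print(arm.finish_job())"
```

```text
the job is handed in; nothing more can be done
None
```

I pushed the slide in by the pad until it hit its end stop, let it spring back, then pressed the read key down and let it up. The job was handed in after about 11 s of the 48 s, and `finish_job` gives no verdict.

**Slide:** At the end stop the force rose sharply with no further movement. After I backed off, the pad stood where 55 mm of travel puts it in the side image, and it was still there in the side and top images after the key press. The tool read no meaningful force.

**Read key:** The fingertip went from the key's 53 mm top down to 48.6 mm, and the force climbed to about 30 N, so the key bottomed out. In the last side image it looks up again, although it lies in the arm's shadow.

**Surroundings:** The spare vial, beaker and timer look unmoved, and the arm ended clear of everything.

**Not confirmed or disagreeing:**
- **Vial:** it is hidden inside the head, so I could not see whether it still stands upright in its pocket.
- **Key in the top view:** the arm blocked it, so only the side image shows the key is up.
- **Calibration fit:** the head and deck outlines were up to about 4 pixels off my projected model in the side image. The key, vial and knob fitted within about 0.6 pixel, and I worked from those.
- **Side load:** while pushing the pad there was an unexplained sideways force of about 5 N, nearly 10 N at the end stop.
- **Tool tilt:** the tool drifted up to about 0.06 rad off vertical, which did not affect the work.

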